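Hang the medium ring spanner on the swing-out hook

ROBOT

A 6-joint arm with a two-finger parallel gripper is mounted at the origin on the work surface. World frame = base frame: x ahead of the robot, y to its left, z up, the work surface at z = 0. Lengths are in mm, angles in rad, forces in N, time in s.
With the tool pointing down it reaches from about 250 to 775 mm from the base axis. Payload 4 kg.
Tool frame: the origin (TCP) lies at the very end of the fingers, on their centre line; the grasp point (between the pads) lies 19 mm behind it; z points along the fingers, y is the line along which they close (so a half turn about z gives the same grasp; the last joint's range is limited). The gripper opens to 94 mm and grips with 3 to 60 N. Pads are 16 mm wide; open, the fingers measure 119 mm over their backs; the gripper's body (75 mm by 177 mm) begins 78 mm behind the grasp point.
Start: joints at [-1.399, 0.087, 1.371, -0, 1.684, -0.103], TCP at [149.242, -529.384, 205.506] pointing down, gripper open.
Joint ranges: [-3.1, 3.1], [-0.76, 2.03], [0.27, 2.55], [-1.08, 4.22], [0.17, 2.65], [-2.57, 2.57]. Speed limits (rad/s): [2.79, 2.79, 3.14, 3.14, 3.14, 3.14].

INTERFACE

Orientations are given as a rotation vector (axis times angle).
In Python, from workcell import r gives the robot as it stands. The module is installed in compiled form; this text tells all that it offers. Calls block until the motion is done:
- r.move_to(position, orientation): joint-space move of the TCP to a pose.
- r.line_to(position, rot=None, rate=150, guard=None): straight line of the TCP; rot=None keeps the orientation; rate is the mean speed in mm/s. With guard (N) it stops when the force on the tool has changed by that much, and returns True; else False.
- r.move_j(angles): joint-space move.
- r.open() and r.gripper_close(force=None): open the fingers fully, or close them until they stop; force is the grip in N (None keeps the last).
- r.dwell(seconds).
- r.inverse_kinematics(position, orientation): joint angles nearest the present ones, or None.
- r.get_obs(): the state.
- r.camera(name): name is "scene" or "top" or "wrist"; returns the picture (400x640x3 uint8, red, green, blue); there is no depth.
- r.camera_params(name): a dict with "mtx" (3x3 intrinsics, pixels), "k1" (the pictures are not rectified: a ray, as slopes to the right and down, at radius r is drawn at 1 + k1 r^2 times it, then the intrinsics apply), "extrinsics" (4x4, takes a point from world to camera coordinates). Camera axes: x right, y up, looking along -z (the intrinsics and any distortion apply to the point x, -y, -z); pixel columns grow to the right and rows downward; lengths in mm; the calibration is good to about 2 mm. A picture is of the moment at which its call begins: read the wrist's pose just before it. camera_params takes no time and is no camera call; for the wrist camera it gives the pose at the moment of the call.
A pose or a line that the arm cannot do raises r.IKError and nothing moves.
- r.close_job(): hands the job in; it is judged then, once.
The state is a dict: "time": time; "joint_pos": joint angles; "dq": joint speeds; "joint_efforts": joint torques, N m; "position": TCP position; "tcp_rot": TCP orientation; "wrist_force": force on the tool from outside, world axes, zero at the start; "torque": the same for the moment, N m; "grip_width": opening from 0.0 (shut) to 1.0 (fully open); "grasp_force": force on a finger pad.
Only numpy, scipy, OpenCV 4.12 (cv2) and the standard library are available. Lean on these libraries where they do the work, as an engineer would, in place of code of your own. Each camera call takes 0.05 s, during which the arm holds its last target. There are 200 camera calls.

TASK

Put the pump spanner away at the chromatography bench: first swing the red hook arm out as far as it goes, then hang the medium one of the three ring spanners on it by its eye, so that it hangs freely down in the crook of the hook, at rest, with the arm still swung fully out. Leave the other two spanners, the jars, the bottles and the screwdriver where they are and do not knock any over.

Things in the scene. Friction and masses are not known exactly. Their poses are not given: they have to be found in the camera images.
- hook (a joint): red swing-out hook arm on the fixed post, vertical hinge; 0 = folded (arm points to the stand's +y), 1.571 = fully out at its stop (points to the stand's -x, roughly at the robot). Opens counter-clockwise seen from above, so push its far side towards the robot. Starts at 0 to 0.5; friction 0.15 N m (2 to 3 N at mid-arm), stays where left.
- hook_axis (a point): point on the hook arm's hinge axis, 222 mm above the bench; x outward along the arm (turns with it), z up. The red hub is 26 mm across, from 6 mm below to 16 mm above this point, the highest part of the stand. Post below: 18 mm thick (26 mm collar under the hub), on a flange 68 mm across, 10 mm high.
- hook_crook (a point): bottom of the hook's V, on the centre line of its round bar (10 mm thick), 95 mm out from the hinge axis, 200 mm above the bench; axes as hook_axis. The bar runs level from the hub to 69 mm out, 6 mm above hook_axis, drops at about 45 degrees to here, then rises outward at 45 degrees to the tip.
- hook_tip (a point): centre of the hook's round free end, 127 mm out from the hinge axis, 32 mm above and 32 mm farther out than the crook; axes as hook_axis
- stand: fixed tool post carrying the hook; origin on the bench at the post's axis; its own -x is where the hook points when fully out. Its place and yaw vary.
- spanner_small: the small ring spanner (bright steel, one round eye at one end of a flat handle): 125 mm long overall, eye hole 20 mm across, eye rim 7 mm wide and 8 mm thick, handle 16 mm wide and 12 mm thick. Origin at the middle of its length, on its underside; x runs along the handle to the eye, z up as it lies. It lies flat on the bench, eye away from the robot.
- spanner_medium: the medium ring spanner (bright steel, one round eye at one end of a flat handle): 150 mm long overall, eye hole 26 mm across, eye rim 7 mm wide and 8 mm thick, handle 16 mm wide and 12 mm thick. Origin at the middle of its length, on its underside; x runs along the handle to the eye, z up as it lies. It lies flat on the bench, eye away from the robot.
- spanner_large: the large ring spanner (bright steel, one round eye at one end of a flat handle): 175 mm long overall, eye hole 32 mm across, eye rim 7 mm wide and 8 mm thick, handle 16 mm wide and 12 mm thick. Origin at the middle of its length, on its underside; x runs along the handle to the eye, z up as it lies. It lies flat on the bench, eye away from the robot.
- spanner_medium_eye (a point): centre of the medium spanner's eye hole, 55 mm from the spanner's origin along its x and 4 mm above its underside; the spanner's axes (z along the hole). The hole goes right through.
- vial_rack: fixed white sample-vial rack with blue caps, 85 mm (x) by 125 mm (y), 57 mm high; origin under its centre
- jar_amber: loose small amber jar, 38 mm across, 68 mm high; origin under its centre
- jar_white: loose small white jar with blue cap, 38 mm across, 62 mm high; origin under its centre
- solvent_a: loose clear glass solvent bottle, blue cap, 86 mm across, 200 mm high; origin under its centre
- solvent_b: loose amber glass solvent bottle, red cap, 86 mm across, 190 mm high; origin under its centre
- driver: loose green-handled screwdriver, 170 mm long, lying on the bench at the robot's far left
There are look-alikes about, which are no part of the job. What is shaped like the stand but pink or turquoise is not meant.

How it is judged (in metres and radians):
On the way, in this order (a step that is already met when the one before it is completed fails the run):
1. the hook arm is swung out to its stop (value of joint hook above 1.42 rad), for 0.2 s.
2. the medium spanner's eye is on the hook, in its crook (distance between spanner_medium_eye and hook_crook below 0.025 m and angle between spanner_medium's own x axis and vertical below 0.5 rad), for 0.2 s.
At the end, for the whole second after the job is handed in: Medium spanner hangs by its eye in the crook (eye centre within 25 mm of it), handle within 0.5 rad of straight down, at rest and let go; hook arm still out (over 1.42 of 1.571 rad); other spanners, jars, bottles and screwdriver each within 30 mm of where they began (all of step 2 and value of joint hook above 1.42 rad and linear speed of spanner_medium below 0.03 m/s and angular speed of spanner_medium below 0.4 rad/s and distance of each of spanner_small, spanner_large, jar_amber, jar_white, solvent_a, solvent_b, driver from where it was at the start of the episode below 0.03 m); the robot touches nothing.
It fails at once if jar amber tipped over (angle between jar_amber's own z axis and vertical above 0.5 rad).
It fails at once if jar white tipped over (angle between jar_white's own z axis and vertical above 0.5 rad).
It fails at once if solvent a tipped over (angle between solvent_a's own z axis and vertical above 0.5 rad).
It fails at once if solvent b tipped over (angle between solvent_b's own z axis and vertical above 0.5 rad).
It also fails if it takes over 61 s, if anything falls off the work surface, if the arm or the gripper's body presses on something with over 40 N, if the wrist force passes 120 N, or if a joint passes its speed limit or range.

## Working session

There is one attempt and no reset: what is moved stays moved. The work goes in short steps, each a Python script; the robot and the scene stay as the last script left them, time stands still between calls to the robot, and variables do not carry over. Pictures are saved under pics/ and viewed, at most 10 in all, crops included, and the job is handed in when it is done.

```bash
mkdir -p pics; ls; python3 - <<'E'
from workcell import r
import cv2
for n in ("scene","top"):
    im=r.camera(n); cv2.imwrite(f"pics/{n}0.png",im[:,:,::-1])
    p=r.camera_params(n); print(n,p)
print(r.get_obs())
E
```

```text
pics
scene {'mtx': array([[450.1832136 ,   0.        , 316.57828898],
       [  0.        , 450.1832136 , 207.28823648],
       [  0.        ,   0.        ,   1.        ]]), 'k1': 0.04019270633404939, 'extrinsics': array([[ 5.31178658e-01,  8.47241465e-01, -5.57969036e-03,
        -2.63030637e+02],
       [-5.00527666e-01,  3.19106126e-01,  8.04762907e-01,
         7.37323880e+01],
       [ 6.83609018e-01, -4.24680091e-01,  5.93570157e-01,
        -1.57340823e+03],
       [ 0.00000000e+00,  0.00000000e+00,  0.00000000e+00,
         1.00000000e+00]])}
top {'mtx': array([[466.1854023 ,   0.        , 326.52939278],
       [  0.        , 466.1854023 , 194.79256171],
       [  0.        ,   0.        ,   1.        ]]), 'k1': 0.029653320217179036, 'extrinsics': array([[-9.45549004e-03, -9.99786916e-01, -1.83498043e-02,
         4.33663699e+01],
       [ 9.97490258e-01, -1.07183070e-02,  6.99878826e-02,
        -4.72003684e+02],
       [-7.01696482e-02, -1.76419813e-02,  9.97379056e-01,
        -1.68126577e+03],
       [ 0.00000000e+00,  0.00000000e+00,  0.00000000e+00,
         1.00000000e+00]])}
{'time': 0.1, 'joint_pos': array([-1.39912026e+00,  8.78806508e-02,  1.37207304e+00, -4.83823376e-05,
        1.68362662e+00, -1.03121918e-01]), 'dq': array([-0.0008368 , -0.0018207 , -0.00303483, -0.00147914, -0.00153023,
        0.00014052]), 'joint_efforts': array([ 1.56365681e-03, -3.41251087e+01, -3.03305376e+01,  7.18959561e-02,
        3.03834002e-02, -9.49014452e-05]), 'position': array([ 149.12625303, -528.88137396,  204.43674304]), 'tcp_rot': array([-3.11002004e+00, -4.30014529e-01,  1.82363550e-04]), 'wrist_force': array([ 0.22776941, -0.31924314,  0.30029973]), 'torque': array([ 0.0028541 , -0.01451748,  0.03404345]), 'grasp_force': 0.0, 'grip_width': 0.9983640225058834}
```

View pics/scene0.png

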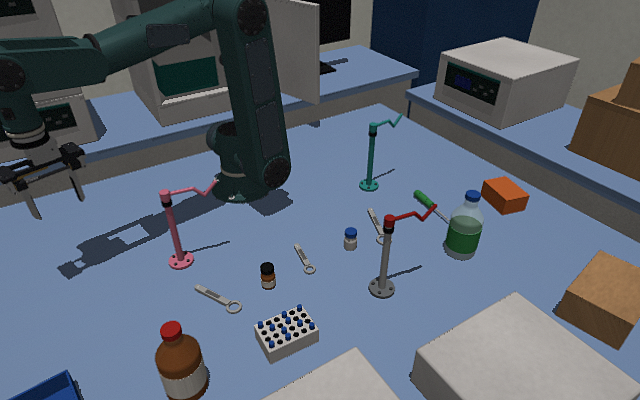

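View pics/top0.png

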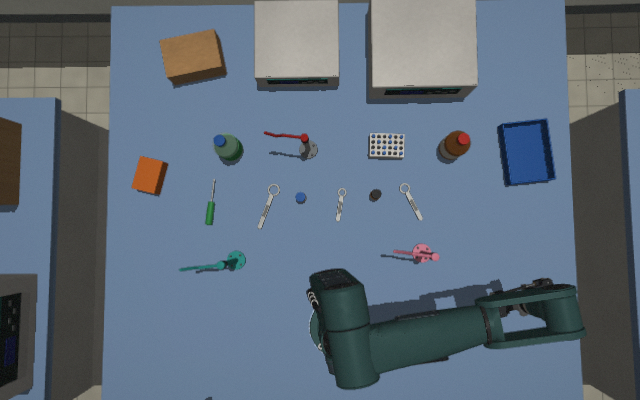

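Scene shows the red hook at (390,222), with look-alikes in pink at (165,195) and turquoise at (373,130). Top shows three spanners at (269,205), (341,204) and (411,201), which from their lengths look large, small and medium. The red hook's hub is at (306,138) with its tip at (266,133). Pink is at (420,253) and turquoise at (235,260). Next I'll measure them.

```bash
cat > h.py <<'E'
import numpy as np, cv2
from workcell import r
from scipy.spatial.transform import Rotation as R
def ray(p,uv):
    K=p["mtx"];E=p["extrinsics"];d=np.array([(uv[0]-K[0,2])/K[0,0],(uv[1]-K[1,2])/K[1,1]])
    s=d.copy()
    for _ in range(10): s=d/(1+p["k1"]*(s@s))
    v=E[:3,:3].T@np.array([s[0],-s[1],-1]); return -E[:3,:3].T@E[:3,3],v
def plane(p,uv,z):
    o,v=ray(p,uv); return o+v*(z-o[2])/v[2]
def proj(p,X):
    E=p["extrinsics"];c=E[:3,:3]@np.asarray(X,float)+E[:3,3]; s=np.array([c[0],-c[1]])/-c[2]
    s=s*(1+p["k1"]*(s@s)); K=p["mtx"]; return s*[K[0,0],K[1,1]]+K[:2,2]
def comps(mask,amin=20):
    n,l,st,ce=cv2.connectedComponentsWithStats(mask.astype(np.uint8))
    return [(np.argwhere(l==i)[:,::-1],st[i]) for i in range(1,n) if st[i,4]>=amin]
def down(ang): # tool down, tool x along heading ang (y perpendicular)
    c,s=np.cos(ang),np.sin(ang)
    return R.from_matrix(np.array([[c,s,0],[s,-c,0],[0,0,-1]]).T)
E
python3 - <<'E'
from h import *
im=cv2.imread("pics/top0.png"); p=r.camera_params("top"); hsv=cv2.cvtColor(im,cv2.COLOR_BGR2HSV)
H,S,V=[hsv[...,i].astype(int) for i in range(3)]
roi=np.zeros(H.shape,bool); roi[175:235,245:440]=1
for px,st in comps((S<70)&(V>110)&roi,25):
    w=np.array([plane(p,u,6)[:2] for u in px]); c=w.mean(0); u=np.linalg.svd(w-c)[2][0]; u*=np.sign(u[0])
    t=(w-c)@u; print("spanner",px.mean(0),c.round(),"len",np.ptp(t).round(),"yaw",np.arctan2(u[1],u[0]).round(3),"far end",(c+u*t.max()).round(),"near",(c+u*t.min()).round())
red=((H<6)|(H>174))&(S>170)&(V>60); roi[:]=0; roi[110:165,250:330]=1
for px,st in comps(red&roi): 
    print("red",st, "left",px[px[:,0].argmin()],"right",px[px[:,0].argmax()])
    m=px[:,0]>299; print(px[m].mean(0), plane(p,px[m].mean(0),238)); a=px[px[:,0].argmin()]; print(plane(p,a,232))
for n,uv,z in (("sa",(220,141),200),("sb",(463,139),190),("jw",(300,197),62),("ja",(375,194),68),("rack",(386,146),57),("flange",(309,149),10)): print(n,plane(p,uv,z).round())
big=cv2.resize(im[110:235,240:440],None,fx=4,fy=4,interpolation=cv2.INTER_CUBIC); cv2.imwrite("pics/crop.png",big)
s=cv2.imread("pics/scene0.png")
E
```

```text
spanner [267.7962963  203.35185185] [444. 255.] len 178.0 yaw -0.368 far end [518. 226.] near [352. 290.]
spanner [411.17030568 200.12663755] [ 450. -270.] len 153.0 yaw 0.463 far end [ 514. -238.] near [ 377. -306.]
spanner [340.05232558 202.79651163] [443. -10.] len 126.0 yaw -0.158 far end [501. -20.] near [376.   0.]
red [264 132  44  10 100] left [264 133] right [307 136]
[303.90697674 137.65116279] [640.70789388 105.26503281 238.        ]
[658.56997564 233.94379556 232.        ]
sa [640. 383. 200.]
sb [ 638. -413.  190.]
jw [462. 132.  62.]
ja [ 470. -133.   68.]
rack [ 642. -176.   57.]
flange [643. 102.  10.]
```

View pics/crop.png

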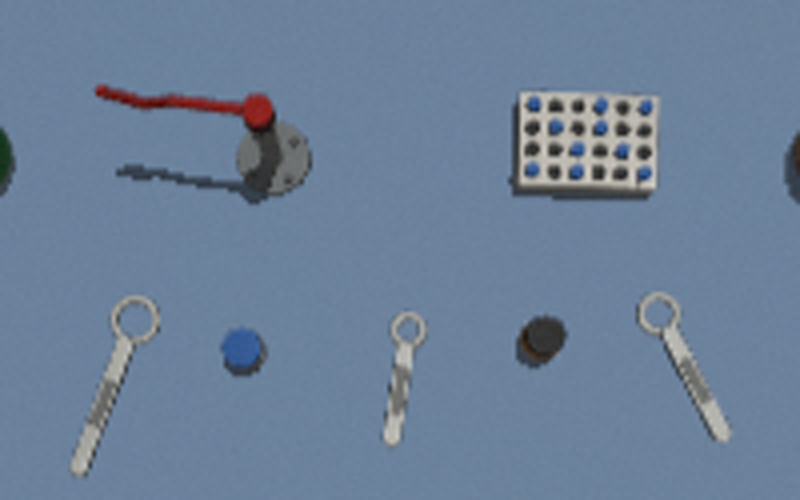

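Candidates in the top view: large spanner (269,205), 178 mm; small (341,204), 126 mm; medium (411,201), 153 mm. The crop confirms the medium is the right-hand one. The red hook at (305,137) is the real one; pink and turquoise are decoys. Now I'll swing the arm.

```bash
python3 - <<'E'
from h import *
hub=np.array([641,102.]); rho,e=55,15
def P(phi,e=e,z=200): return [hub[0]+rho*np.cos(phi)+e*np.sin(phi), hub[1]+rho*np.sin(phi)-e*np.cos(phi), z]
best=None
for hd in (2.1+np.pi/2,2.1-np.pi/2):
    q=r.inverse_kinematics(P(1.3,30,300),down(hd).as_rotvec()); q2=r.inverse_kinematics(P(2.9),down(hd).as_rotvec())
    print(hd,q,q2)
    if q is not None and q2 is not None and (best is None or abs(q[5])<best[1]): best=(hd,abs(q[5]))
rv=down(best[0]).as_rotvec()
r.gripper_close(10)
r.move_to(P(1.4,35,300),rv); print(r.get_obs()["time"])
print(r.line_to(P(1.4,35,200),rate=150,guard=8))
for phi in np.arange(1.4,3.3,0.1):
    g=r.line_to(P(phi),rate=50,guard=12); o=r.get_obs()
    print(round(phi,2),g,o["position"].round(),o["wrist_force"].round(1),round(o["time"],1))
    if g: break
E
```

```text
3.6707963267948966 [ 1.30545285e-01  4.54013062e-01  7.31493058e-01 -4.44089210e-16
  1.95608653e+00 -1.96945471e+00] [ 1.22353426e-01  2.11827337e-01  1.24051444e+00 -4.44089210e-16
  1.68925088e+00 -1.97764657e+00]
0.5292036732051035 [ 1.30545285e-01  4.54013062e-01  7.31493058e-01 -8.88178420e-16
  1.95608653e+00  1.17213794e+00] [ 1.22353426e-01  2.11827337e-01  1.24051444e+00 -8.88178420e-16
  1.68925088e+00  1.16394608e+00]
4.5667
False
1.4 False [665. 154. 201.] [0.6 1.  0.9] 5.9
1.5 False [660. 156. 200.] [ 1.6 -1.   1.1] 6.2
1.6 False [654. 158. 200.] [ 1.6 -1.3  1.1] 6.5
1.7 False [648. 159. 200.] [ 0.7 -1.2  0.1] 6.7
1.8 False [642. 159. 200.] [ 1.   0.1 -0.7] 7.0
1.9 False [637. 159. 200.] [1.1 0.6 0.2] 7.3
2.0 False [631. 158. 200.] [1.1 0.6 0.5] 7.5
2.1 False [626. 157. 200.] [ 2.7  0.8 -0.6] 7.8
2.2 False [621. 155. 200.] [3.4 0.4 0.5] 8.1
2.3 False [615. 153. 200.] [2.9 1.3 0.2] 8.3
2.4 False [610. 150. 200.] [1.5 2.2 0.6] 8.6
2.5 False [606. 147. 200.] [2.  2.1 0.4] 8.9
2.6 False [601. 143. 200.] [1.7 2.2 1. ] 9.1
2.7 False [597. 139. 200.] [1.4 1.4 0. ] 9.4
2.8 False [594. 135. 200.] [ 1.1  2.6 -0.4] 9.7
2.9 True [594. 135. 200.] [2.6 3.6 0.7] 9.9
```

```bash
python3 - <<'E'
from h import *
o=r.get_obs(); p=np.array(o["position"]); phi=2.8; n=np.array([-np.sin(phi),np.cos(phi),0])
print(r.line_to(p+12*n,rate=30,guard=18)); o=r.get_obs(); print(o["position"],o["wrist_force"])
r.dwell(.3); p=np.array(o["position"]); 
r.line_to(p-40*n,rate=100); r.line_to(p-40*n+[0,0,100],rate=200)
# move aside toward the medium spanner, looking down
yaw=0.463
for hd in (yaw,yaw+np.pi): print(r.inverse_kinematics([450,-270,170],down(hd).as_rotvec()))
r.open()
r.move_to([440,-275,170],down(yaw).as_rotvec())
for n in ("top","scene","wrist"): 
    pr=r.camera_params(n); im=r.camera(n); cv2.imwrite(f"pics/{n}1.png",im[:,:,::-1]); np.save(f"pics/{n}1.npy",pr,allow_pickle=True)
im=cv2.imread("pics/top1.png"); p=r.camera_params("top")
hsv=cv2.cvtColor(im,cv2.COLOR_BGR2HSV);H,S,V=[hsv[...,i].astype(int) for i in range(3)]
roi=np.zeros(H.shape,bool); roi[110:190,250:330]=1
for px,st in comps((((H<6)|(H>174))&(S>150)&(V>60))&roi,10): 
    a=px[px[:,1].argmax()]; print(st,a,plane(p,a,232))
print(r.get_obs()["time"])
a=cv2.resize(im[110:190,240:340],(500,400)); b=cv2.resize(cv2.imread("pics/wrist1.png"),(480,300))
c=np.zeros((400,780,3),np.uint8); c[:,:300]=a[:,100:400]; c[:300,300:]=b; cv2.imwrite("pics/v1.png",c)
E
```

```text
True
[593.85651623 134.85900026 200.07767955] [2.8403618  2.76428858 1.19596731]
[-0.64848326  0.04074817  1.48996773  0.          1.61087676  0.45931307]
None
[297 134  11  43 140] [297 176] [518.43921037 128.50544141 232.        ]
15.0917
```

View pics/v1.png

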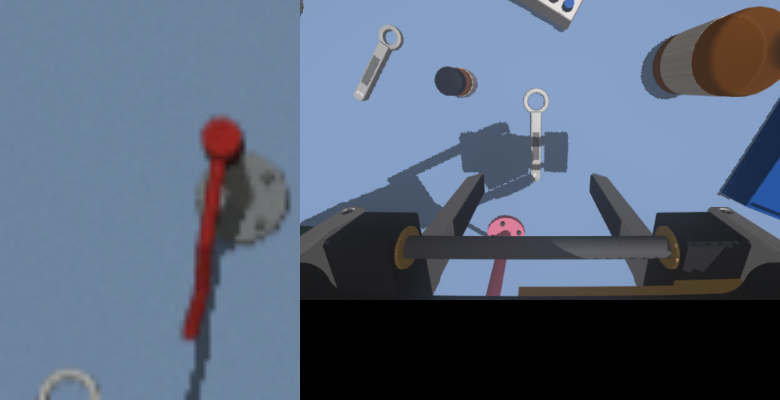

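```bash
python3 - <<'E'
from h import *
p=r.camera_params("top")
print("pink flange",plane(p,(420,253),10),"tip",plane(p,(394,252),232),"hub",plane(p,(436,258),238))
im=cv2.imread("pics/scene1.png"); ps=r.camera_params("scene")
for n in ("top","scene"):
    im_=cv2.imread(f"pics/{n}1.png"); hsv=cv2.cvtColor(im_,cv2.COLOR_BGR2HSV);H,S,V=[hsv[...,i].astype(int) for i in range(3)]
    for px,st in comps(((H<6)|(H>174))&(S>150)&(V>60),40): print(n,st,px[px[:,0].argmin()])
# wrist eye
pw=np.load("pics/wrist1.npy",allow_pickle=True).item(); w=cv2.imread("pics/wrist1.png"); hsv=cv2.cvtColor(w,cv2.COLOR_BGR2HSV)
m=(hsv[...,1]<60)&(hsv[...,2]>110); m[:, :250]=0; m[:,400:]=0; m[:100]=0; m[255:]=0
for px,st in comps(m,60):
    W=np.array([plane(pw,u,9)[:2] for u in px]); c=W.mean(0);u=np.linalg.svd(W-c)[2][0];u*=np.sign(u[0]);t=(W-c)@u
    print("wrist",st,c,"len",np.ptp(t),"yaw",np.arctan2(u[1],u[0]),"origin",c+u*(t.max()+t.min())/2,"far",c+u*t.max())
E
```

```text
pink flange [ 258.83153597 -296.4602407    10.        ] tip [ 274.86034639 -175.48357955  232.        ] hub [ 255.67725296 -304.75003501  238.        ]
top [458 133  12  12 107] [458 136]
top [297 134  11  43 140] [297 174]
scene [363 189  32  38 222] [363 189]
scene [160 321  21  21 345] [160 329]
wrist [297 117  35  67 998] [ 482.09319812 -251.05043499] len 75.80932709605104 yaw 0.4633526824694542 origin [ 479.58878909 -252.30171637] far [ 513.4967488  -235.36023512]
wrist [308 195  14  25 268] [ 419.45100633 -283.08741202] len 31.282477333452732 yaw 0.5195932517503287 origin [ 419.16025662 -283.25372721] far [ 432.73718358 -275.48742813]
wrist [308 225  13  17 161] [ 389.36929887 -297.69472512] len 22.16509255134884 yaw 0.7398451917714824 origin [ 388.8465555  -298.17188824] far [ 397.03182423 -290.70032831]
```

View pics/scene1.png

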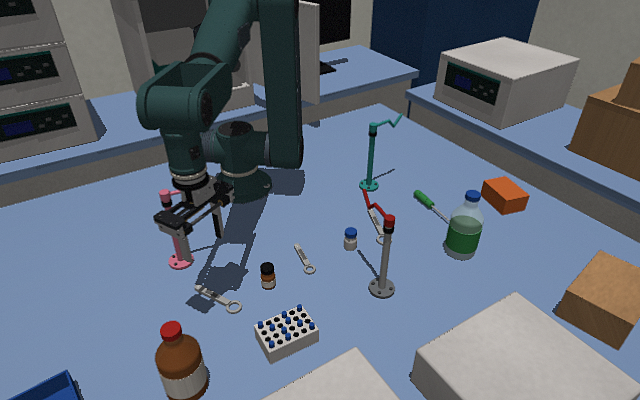

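Hook is out, pink tip is at about (275,-175) and clear, and the medium spanner's origin is about (447,-270) with yaw 0.463. I'll pick it up, then look at the hook from the pre-insert pose.

```bash
cat >> h.py <<'E'
def tool(phi,pitch): # fingers toward post (horizontal heading phi-pi), pitched down by pitch
    h=np.array([np.cos(phi-np.pi),np.sin(phi-np.pi),0]); Z=np.array([0,0,1.])
    z=np.cos(pitch)*h-np.sin(pitch)*Z; x=np.sin(pitch)*h+np.cos(pitch)*Z
    return np.array([x,np.cross(z,x),z]).T
def tcp_for(E,M,gx=55,gz=2): return np.asarray(E)+gz*M[:,2]-gx*M[:,0]
def snap(n,tag):
    pr=r.camera_params(n); im=r.camera(n)[:,:,::-1].copy(); cv2.imwrite(f"pics/{n}{tag}.png",im); np.save(f"pics/{n}{tag}.npy",pr,allow_pickle=True)
    return im,pr
E
python3 - <<'E'
from h import *
rv=down(0.463).as_rotvec()
r.line_to([447,-270,40],rot=rv,rate=150); print(r.line_to([447,-270,2],rate=50,guard=10))
r.gripper_close(45); o=r.get_obs(); print(o["position"],o["grip_width"]*94,o["grasp_force"])
r.line_to([447,-270,330],rate=250); o=r.get_obs(); print(o["grip_width"]*94,o["grasp_force"],o["time"])
phi=2.93; u=np.array([np.cos(phi),np.sin(phi),0]); crook=np.array([641,102,0])+95*u+[0,0,200]
M=tool(phi,np.pi/4); E=crook+100*u+[0,0,100]
P=tcp_for(E,M); print(P,r.inverse_kinematics(P,R.from_matrix(M).as_rotvec()), r.inverse_kinematics(tcp_for(crook,M),R.from_matrix(M).as_rotvec()))
M2=tool(phi,.15);print(r.inverse_kinematics(tcp_for(crook,M2),R.from_matrix(M2).as_rotvec()),r.inverse_kinematics(tcp_for(crook,M2)-120*M2[:,2],R.from_matrix(M2).as_rotvec()))
r.move_to(P,R.from_matrix(M).as_rotvec()); im,p=snap("wrist","2"); print(r.get_obs()["position"],r.get_obs()["time"])
E
```

```text
False
[ 446.98832769 -269.97048444    1.9863199 ] 15.077913284690158 44.99833703041077
15.707826639491026 44.99776482582092 19.6583
[413.70811176 150.82412015 259.69491347] [ 0.6548294  -0.59077339  1.99780366 -0.60917611  1.22761734  2.49538767] [ 0.41927539 -0.37195112  2.06989855 -0.58552971  0.85521315  2.45789598]
None None
[414.03467114 150.42981344 259.89623793] 21.4833
```

View pics/wrist2.png

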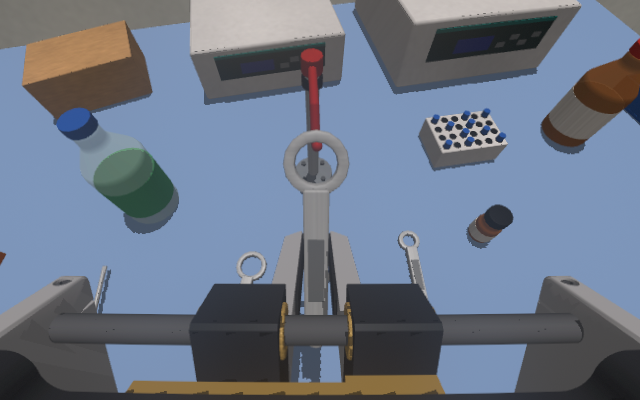

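The wrist view shows the spanner held straight with its eye at (316,161). The hook tip is just behind it at (317,146), with the hub top at (313,57). I'll compute hook geometry and feasible wrist poses.

```bash
python3 - <<'E'
from h import *
p=np.load("pics/wrist2.npy",allow_pickle=True).item()
im=cv2.imread("pics/wrist2.png"); hsv=cv2.cvtColor(im,cv2.COLOR_BGR2HSV);H,S,V=[hsv[...,i].astype(int) for i in range(3)]
for px,st in comps(((H<8)|(H>172))&(S>140)&(V>60),60):
    print(st)
print("hub",plane(p,(312.5,57),238),"tip",plane(p,(317.5,147),232))
o=r.get_obs(); M=R.from_rotvec(o["tcp_rot"]).as_matrix(); E=np.array(o["position"])-2*M[:,2]+55*M[:,0]
print("eye pred",E,proj(p,E)); 
pt=r.camera_params("top"); ps=r.camera_params("scene")
print("scene tip proj of estimate",proj(ps,plane(p,(317.5,147),232)),"hub",proj(ps,plane(p,(312.5,57),238)),"top tip",proj(pt,plane(p,(317.5,147),232)),proj(pt,plane(p,(312.5,57),238)))
tip=plane(p,(317.5,147),232);hub=plane(p,(312.5,57),238); d=(tip-hub)[:2]; phi=np.arctan2(d[1],d[0]); print(phi,np.hypot(*d))
u=np.array([np.cos(phi),np.sin(phi),0]); crook=tip*[1,1,0]-32*u+[0,0,200]; print(crook)
for pitch in (.1,.3,.45,.6,.785):
  for dy in (-.2,0,.2,.4):
    M=tool(phi+dy,pitch); q=[r.inverse_kinematics(tcp_for(crook-[0,0,5],M)-b*M[:,2],R.from_matrix(M).as_rotvec()) for b in (0,80)]
    print(pitch,dy,[None if a is None else a.round(2).tolist() for a in q])
E
```

```text
[630  39  10  20 132]
[301  49  22  13 226]
[309  66  10  63 390]
hub [639.32903616 106.4442355  238.        ] tip [517.26416214 127.50812828 232.        ]
eye pred [450.67506103 142.51891218 300.19387396] [317.33737651 162.50594863]
scene tip proj of estimate [363.53748875 190.55191705] hub [388.23861255 216.28519303] top tip [297.31397528 176.36264104] [303.5411053  138.08282544]
2.9707124513891756 123.86896725498332
[548.7980972  122.06653476 200.        ]
0.1 -0.2 [None, None]
0.1 0 [[0.52, -0.03, 2.39, 4.07, 0.92, -2.17], None]
0.1 0.2 [[0.26, -0.15, 2.5, 3.51, 0.7, -1.83], None]
0.1 0.4 [[-0.07, -0.2, 2.53, 2.67, 0.71, -1.24], None]
0.3 -0.2 [None, None]
0.3 0 [None, None]
0.3 0.2 [[0.26, -0.4, 2.45, 4.06, 0.28, -2.4], None]
0.3 0.4 [[-0.07, -0.46, 2.49, 2.02, 0.31, -0.56], None]
0.45 -0.2 [None, None]
0.45 0 [None, None]
0.45 0.2 [None, None]
0.45 0.4 [[-0.05, -0.55, 2.41, 0.97, 0.31, 0.5], None]
0.6 -0.2 [None, None]
0.6 0 [None, None]
0.6 0.2 [[0.23, -0.51, 2.28, -0.4, 0.44, 2.05], None]
0.6 0.4 [[-0.03, -0.56, 2.31, 0.47, 0.48, 1.0], None]
0.785 -0.2 [None, None]
0.785 0 [[0.39, -0.39, 2.09, -0.54, 0.81, 2.38], [0.5, -0.54, 2.07, -0.54, 1.02, 2.39]]
0.785 0.2 [[0.21, -0.48, 2.15, -0.2, 0.71, 1.85], [0.25, -0.67, 2.13, -0.2, 0.92, 1.85]]
0.785 0.4 [[0.0, -0.51, 2.16, 0.24, 0.73, 1.23], [-0.06, -0.72, 2.15, 0.25, 0.96, 1.22]]
```

```bash
python3 - <<'E'
from h import *
phi=2.96; u=np.array([np.cos(phi),np.sin(phi),0]); crook=np.array([548.7,122,200.]); Z=np.array([0,0,1.])
M=tool(phi+.2,.785); rv=R.from_matrix(M).as_rotvec()
for k in (70,50): r.line_to(tcp_for(crook+k*(u+Z),M),rot=rv,rate=120)
for k in (30,15,3):
    g=r.line_to(tcp_for(crook+k*(u+Z)-[0,0,2],M),rot=rv,rate=60,guard=8); o=r.get_obs(); print(k,g,o["position"],o["wrist_force"].round(1),o["time"])
    if g: break
im,_=snap("wrist","3"); s,_=snap("scene","3")
c=np.zeros((400,800,3),np.uint8); c[:,:400]=im[:,120:520]; c[:,400:]=cv2.resize(s[130:290,300:460],(400,400)); cv2.imwrite("pics/v3.png",c)
E
```

```text
30 False [481.80586276 126.59167874 187.50808424] [ 0.5 -0.7 -2.3] 23.1583
15 False [496.45853637 123.81094431 171.99163697] [ 0.1 -0.2 -0.7] 23.6583
3 False [508.82357926 121.96513398 161.29261073] [-1.7  1.2  0.5] 24.0917
```

View pics/v3.png

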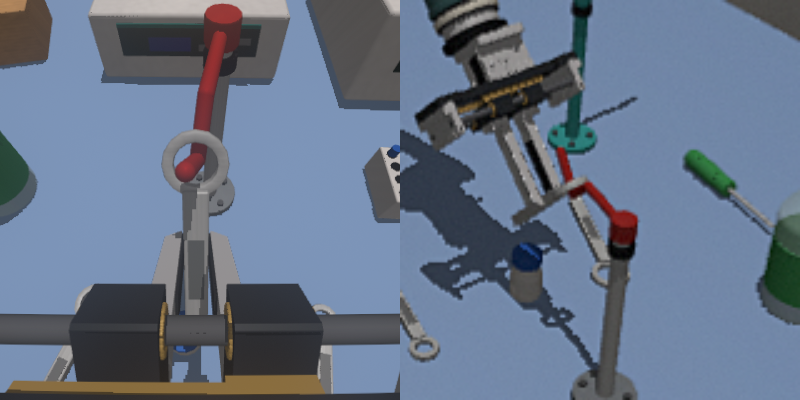

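The bar passes through the eye: eye at (195,160) in the left panel, tip inside it. I'll tilt it more upright about the eye, then release.

```bash
python3 - <<'E'
from h import *
phi=2.96; crook=np.array([548.7,122,200.])
for pitch,dy in ((.7,.25),(.6,.3),(.5,.35),(.42,.4)):
    M=tool(phi+dy,pitch); P=tcp_for(crook-[0,0,5.5],M)
    try: g=r.line_to(P,rot=R.from_matrix(M).as_rotvec(),rate=20,guard=10)
    except r.IKError as e: print(pitch,"IK",e); break
    o=r.get_obs(); print(pitch,g,o["position"],o["wrist_force"].round(1),o["joint_pos"].round(2),o["time"])
    if g: break
r.open(); r.dwell(1.0); print(r.get_obs()["wrist_force"],r.get_obs()["time"])
im,_=snap("wrist","4"); s,_=snap("scene","4")
c=np.zeros((400,800,3),np.uint8); c[:,:400]=im[:,120:520]; c[:,400:]=cv2.resize(s[130:290,300:460],(400,400)); cv2.imwrite("pics/v4.png",c)
E
```

```text
0.7 False [515.04273198 119.64305944 151.75083638] [-3.3  0.2  3.1] [ 0.18 -0.51  2.22 -0.15  0.57  1.77] 24.9333
0.6 False [519.20530433 118.518588   147.5541483 ] [-2.9  0.9  1.1] [ 0.12 -0.54  2.3   0.    0.42  1.57] 25.3667
0.5 False [524.7151038  118.18874477 145.73943629] [0.7 0.8 0.8] [ 0.04 -0.55  2.37  0.41  0.28  1.11] 25.9583
0.42 False [529.04551268 118.02195444 144.50912759] [4.5 1.8 2.7] [-0.04 -0.54  2.42  1.13  0.26  0.35] 26.7417
[0.01303345 0.42449401 0.47958075] 29.0
```

View pics/v4.png

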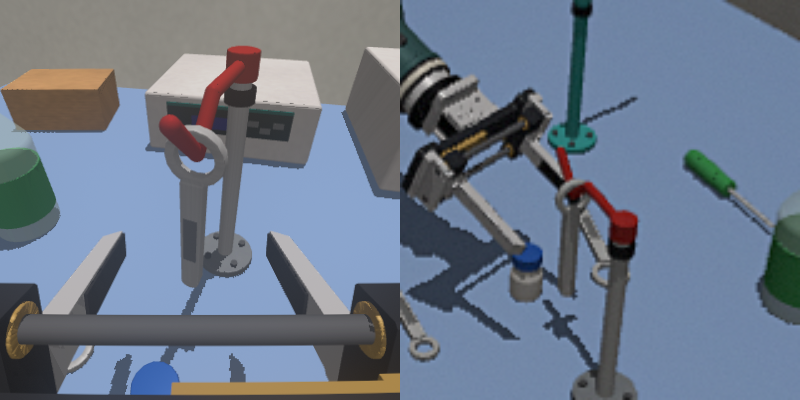

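It hangs freely in the crook, with the fingers open and clear. I'll retreat.

```bash
python3 - <<'E'
from h import *
o=r.get_obs(); M=R.from_rotvec(o["tcp_rot"]).as_matrix(); P=np.array(o["position"])
phi=2.96; done=False
for b in (120,90,70,50,35):
    for pitch,dy in ((.42,.4),(.6,.4),(.785,.4)):
        M2=tool(phi+dy,pitch); rv=R.from_matrix(M2).as_rotvec()
        try: g=r.line_to(P-b*M[:,2],rot=rv,rate=60,guard=6); print(b,pitch,g); done=True; break
        except r.IKError: pass
    if done: break
r.dwell(.5); o=r.get_obs(); print(o["position"],o["wrist_force"],o["time"],o["joint_pos"])
im,_=snap("wrist","5"); s,_=snap("scene","5")
c=np.zeros((400,800,3),np.uint8); c[:,:400]=im[:,120:520]; c[:,400:]=cv2.resize(s[130:290,300:460],(400,400)); cv2.imwrite("pics/v5.png",c)
E
```

```text
90 0.785 False
[448.36458468  99.73760478 180.17936745] [-0.28720179 -0.47055924 -0.34686655] 31.75 [-0.05172356 -0.74143482  2.22293729  0.24197582  0.90711737  1.22663558]
```

View pics/v5.png

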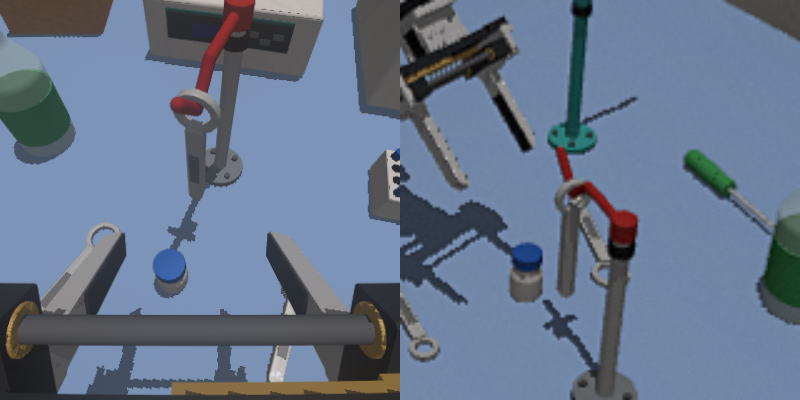

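The spanner hangs in the crook and the gripper is clear. One numeric check of the arm angle and rest, then hand in.

```bash
python3 - <<'E'
from h import *
r.dwell(2); b,_=snap("scene","6"); a=cv2.imread("pics/scene5.png"); c=cv2.imread("pics/scene1.png")
f=lambda x:x[150:260,340:420].astype(int)
print("motion px",(abs(f(a)-f(b)).max(2)>40).sum())
tips=[]
for im in (c,b):
    h=cv2.cvtColor(im,cv2.COLOR_BGR2HSV).astype(int); m=((h[...,0]<6)|(h[...,0]>174))&(h[...,1]>150)&(h[...,2]>60); m[:,:340]=0
    q=np.argwhere(m)[:,::-1]; tips.append(q[q[:,1]<200].mean(0).round(1))
print(tips)
if np.linalg.norm(tips[0]-tips[1])<1.5: print(r.close_job())
E
```

```text
motion px 0
[array([365.1, 194.3]), array([365.1, 194.2])]
the job is handed in; nothing more can be done
None
```

The red hook arm is swung fully out and the medium spanner hangs by its eye in the crook, at rest and let go. The job is handed in at about 34 s of the 61 s allowed; no verdict came back.

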